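Clamp a stone slab in the specimen jig

ROBOT

A 7-joint arm with a two-finger parallel gripper is mounted at the origin on the work surface. World frame = base frame: x ahead of the robot, y to its left, z up, the work surface at z = 0. Lengths are in m, angles in degrees, forces in N, time in s.
With the tool pointing down it reaches from about 0.425 to 0.875 m from the base axis. Payload 4.7 kg.
Tool frame: the origin (TCP) lies at the very end of the fingers, on their centre line; the grasp point (between the pads) lies 19 mm behind it; z points along the fingers, y is the line along which they close (so a half turn about z gives the same grasp; the last joint's range is limited). The gripper opens to 87 mm and grips with 3 to 60 N. Pads are 19 mm wide; open, the fingers measure 117 mm over their backs; the gripper's body (75 mm by 190 mm) begins 51 mm behind the grasp point.
Start: joints at [75.923, 18.392, -4.016, 83.108, 1.295, 78.541, -3.26], TCP at [0.167, -0.628, 0.223] pointing down, gripper open.
Joint ranges: [-163.93, 163.93], [-17.29, 119.83], [-79.2, 71.16], [3.27, 140.29], [-89.18, 269.18], [5.43, 117.66], [-154.24, 154.24]. Speed limits (degrees/s): [147.25, 147.25, 180, 180, 180, 180, 180].

INTERFACE

Orientations are given as [roll, pitch, yaw] about the fixed x, y, z axes, in that order (R = Rz(yaw) Ry(pitch) Rx(roll)).
In Python, from cell import get_obs, read_camera, sign_off, silhouettes gives the robot as it stands.
- The arm moves only by the tool play_rows, never from a script. Its argument "steps" is a list that holds one entry, the list of rows, each a list of 7 numbers: the shift along the tool's x, y, z in m, then the turn, a rotation vector about the tool's x, y, z in rad, then the finger opening in m, from 0 to 0.087. A call has 1 to 12 rows; each row shifts and turns the commanded pose from where the row before left it, along the tool's axes as they then stand; what a row does not reach is not made up. A row lasts 1/10 s, in which the tool goes at most 50 mm and 8.59 degrees, less where a joint would pass 70% of its speed; a pose out of reach is approached as far as the arm can. A call is refused whole if a number of a shift passes 0.05 or a number of a turn 0.15, either way. A call with a gripper value outside its range is refused whole. The fingers move at their own pace and stop on an object; "force" is the grip in N (left out, the last holds). Time passes only in rows, so rows that do not move let the fingers close. It gives the time, the measured TCP pose, the force, the opening and the grip force at its end, in the units of the state.
- get_obs(): the state, without advancing time (a new reading comes with each control period).
- read_camera(name): name is "side" or "top" or "wrist"; returns a dict with "frame" (384x512x3 uint8, red, green, blue), "intrinsics" (3x3 intrinsics, pixels), "view" (4x4, takes a point from world to camera coordinates). Camera axes: x right, y up, looking along -z (the intrinsics and any distortion apply to the point x, -y, -z); pixel columns grow to the right and rows downward; lengths in m; the calibration is good to about 2 mm. A picture is of the moment at which its call begins. There is no depth.
- sign_off(): hands the job in; it is judged then, once.
Trained networks look in the newest picture that a camera, given by its name, has taken for a name from the list of things; names that differ only in an ending like _2 or _b are one class to them, and where a whole thing is asked for, a point or a joint stands for the part that bears it (a point fixed in the world has none). Each returns a list of dicts, best first, with "p" (0 to 1); they miss things now and then, are a little off and sometimes report something else, mostly with a low value. They report only what shows in the picture. A call takes as long as a camera call.
- silhouettes(camera, name): "pixels" (384x512 bool, what is visible of it) and "extent" ([left, top, right, bottom] in pixels, round what is visible of it).
The state is a dict: "time_s": time; "qpos": joint angles; "joint_velocities": joint speeds; "effort": joint torques, N m; "tool_pos": TCP position; "tool_rot": TCP orientation; "force": force on the tool from outside, world axes, zero at the start; "wrist_torque": the same for the moment, N m; "grip_width": finger opening in m; "grasp_force": force on a finger pad.
Only numpy, scipy, OpenCV 4.12 (cv2) and the standard library are available. Lean on these libraries where they do the work, as an engineer would, in place of code of your own. Each camera call takes 0.05 s, during which the arm holds its last target. There are 200 camera calls.

TASK

Without lifting anything, first push the granite slab along the channel of the jig until it is fully home against the end stop. Then push the handle of the toggle clamp over, past its dead point, until it snaps into lock with the rubber foot pressing on the slab. Leave the other samples where they stand and end clear of everything.

Things in the scene. Friction and masses are not known exactly. Their poses are not given: they have to be found in the camera images.
- jig: Aluminium specimen jig fixed on the bench; origin on the bench, z up. Base plate x -87 to +78 mm, y -140 to +95 mm, 12 mm thick. A channel for the slab runs along the jig's y, centred on x = +30 mm, between low rails (inner faces 64 mm apart, tops 22 mm above the bench, y -135 to +75 mm). Its -y end is open; the stop block closes its +y end. A toggle clamp stands on the -x side at y = +30 mm.
- stop (a point): Middle of the stop block's face, at jig (+30, +55, +24) mm; the slab's +y end must meet this face. Steel block 78 mm wide (x), 16 mm thick (y), top 36 mm above the bench.
- hinge (a point): Hinge axis of the clamp handle and arm, at jig (-35, +30, +62) mm; the axis is parallel to the jig's y. The handle rises from it; the arm reaches from it towards the jig's +x, over the channel, with the foot at its end.
- slab_center (a point): Centre of the loose red-brown granite slab, 60 mm (x) by 110 mm (y) by 30 mm high, about 0.53 kg, lying on the base plate between the rails (underside 12 mm, top 42 mm above the bench), its axes along the jig's. It starts 35 to 70 mm short of the stop; home against the stop, its centre is at jig (+30, 0, +27) mm.
- handle (a joint): Clamp handle angle, rad. It leans (0.70 - value) from upright towards the jig's -x: 0 fully back, open, where it starts; 0.70 upright, the dead point; 1.00 locked at its limit, leaning 0.30 towards +x. Pushed towards +x it resists with at most about 10 N at 70 mm from the hinge, less nearer the dead point; let go before 0.70 it springs back, beyond it it snaps to 1.00 and stays, arm and foot down.
- handle_tip (a point): Middle of the handle's top end, 100 mm from the hinge axis. The handle is a straight black rubber-covered bar 20 mm thick; it is best pushed within about 30 mm of this end, which leaves the gripper's body clear above.
- clamp_foot: Rubber foot of the clamp, 20 mm across, sprung with 12 mm travel. Its origin is on the arm's centre line, 65 mm from the hinge axis; its free underside is 28 mm below that. Locked with the slab home it presses on the slab's top at jig (+30, +30) mm with roughly 4 N; open, it is raised clear of the slab.
- jar_center (a point): Bystander: small lidded sample jar, 48 mm across, 65 mm high, loose on the bench; this point is half-way up.
- rock_center (a point): Bystander: pale rock specimen about 50 by 38 by 45 mm, loose on the bench; this point is 20 mm above its underside.
- disc_center (a point): Bystander: dark slate disc, 64 mm across, 20 mm high, lying loose on the bench; this is its centre.

How it is judged:
By the outcome, as a careful person would: the job done as asked, in the order asked, and still so for the second after the job is handed in, with the robot touching nothing.
It also fails if it takes over 45 s, if anything falls off the work surface, if the arm or the gripper's body presses on something with over 40 N, if the wrist force passes 120 N, or if a joint passes its speed limit or range.

## Working session

There is one attempt and no reset: what is moved stays moved. The work goes in short steps, Python scripts to look and compute and a tool call to move; the robot and the scene stay as the last step left them, time stands still between calls to the robot, and variables do not carry over. Pictures are saved under pics/ and viewed, at most 10 in all, crops included, and the job is handed in when it is done.

Besides the shell and the picture viewer there is one more tool, called after ">>>" as a command line: name --argument value ..., lists and objects as JSON in quotes. play_rows: Moves the arm, as the interface text tells. Its arguments: {"type":"object","properties":{"steps":{"type":"array","items":{"type":"array","items":{"type":"array","items":{"type":"number"}}}},"force":{"type":"number"}},"required":["steps"]}

```bash
mkdir -p pics; cat > h.py <<'E'
import numpy as np,cv2
from cell import *
def cam(n):
    d=read_camera(n); return d["frame"],np.array(d["intrinsics"]),np.array(d["view"]),d
def proj(P,K,V):
    P=np.atleast_2d(P); c=(V@np.c_[P,np.ones(len(P))].T)[:3]; c=np.array([c[0],-c[1],-c[2]]); u=K@c; return (u[:2]/u[2]).T
def ray(uv,z,K,V):
    d=np.linalg.inv(K)@np.array([uv[0],uv[1],1.]); d=np.array([d[0],-d[1],-d[2]]); R=V[:3,:3]; o=-R.T@V[:3,3]; d=R.T@d
    return o+d*(z-o[2])/d[2]
E
python3 - <<'E'
from h import *
print(get_obs())
ims=[]
for n in("side","top"):
    f,K,V,d=cam(n); ims.append(f); print(n,[k for k in d],K.tolist(),np.round(V,4).tolist())
    cv2.imwrite(f"pics/{n}0.png",cv2.resize(f[:,:,::-1],(800,600),interpolation=cv2.INTER_CUBIC))
    for nm in("jig","slab_center","handle","clamp_foot","jar_center","rock_center","disc_center"):
        for s in silhouettes(n,nm)[:2]:
            m=s["pixels"]; r,c=np.nonzero(m); print(nm,round(s["p"],2),s["extent"],m.sum(),c.mean().round(1) if len(c) else 0,r.mean().round(1) if len(r) else 0)
E
```

```text
{'time_s': 0.0, 'qpos': array([75.92435973, 18.43741797, -4.01829546, 83.17296556,  1.29320911,
       78.54163734, -3.25900265]), 'joint_velocities': array([-0.06210838, -0.0646162 ,  0.0532276 , -0.11136316, -0.03123173,
        0.10643222,  0.03524888]), 'effort': array([ 7.66321159e-05, -4.91289783e+01, -4.04128879e-01, -3.12522411e+01,
       -6.40806416e-02,  4.39082785e-02,  2.06692084e-04]), 'tool_pos': array([ 0.16680637, -0.62766858,  0.22149746]), 'tool_rot': array([-1.79893133e+02,  3.10588427e-03,  1.48886127e+01]), 'force': array([-0.18790943,  0.82539519, -0.06258518]), 'wrist_torque': array([-0.00116386,  0.03771069,  0.02826546]), 'grasp_force': 0.0, 'grip_width': 0.0867036965059871}
side ['frame', 'intrinsics', 'view'] [[406.0233465231512, 0.0, 255.28292838731107], [0.0, 406.0233465231512, 190.53879854825814], [0.0, 0.0, 1.0]] [[-0.9774, -0.2104, -0.0227, 0.58], [0.1118, -0.6046, 0.7886, -0.0921], [-0.1796, 0.7683, 0.6144, -0.7537], [0.0, 0.0, 0.0, 1.0]]
jig 0.8 [233.8, 196.7, 348.1, 298.4] 7794 287.9 248.7
slab_center 0.65 [240.6, 194.6, 274.9, 240.8] 1141 255.0 21
[... 485 characters left out ...]
4, 0.0, 257.3832623815971], [0.0, 476.08730867727104, 199.29278306537046], [0.0, 0.0, 1.0]] [[0.0123, -0.9998, 0.0143, 0.0947], [0.9852, 0.0146, 0.1708, -0.5797], [-0.171, 0.012, 0.9852, -0.8623], [0.0, 0.0, 0.0, 1.0]]
jig 0.78 [186.9, 177.4, 324.1, 290.1] 8532 250.2 237.2
slab_center 0.9 [241.8, 182.3, 302.4, 227.5] 1757 271.4 204.4
handle 0.77 [231.9, 249.6, 245.4, 287.2] 348 239.2 270.9
clamp_foot 0.38 [219.4, 211.8, 225.8, 228.3] 53 222.0 217.4
jar_center 0.84 [132.7, 232.9, 161.7, 258.8] 661 146.0 245.2
rock_center 0.57 [224.4, 140.5, 252.6, 168.4] 527 237.8 154.3
disc_center 0.93 [174.3, 301.9, 210.1, 336.2] 960 189.5 319.9
disc_center 0.16 [186.1, 174.9, 325.4, 285.8] 8075 250.1 238.0
```

View pics/top0.png

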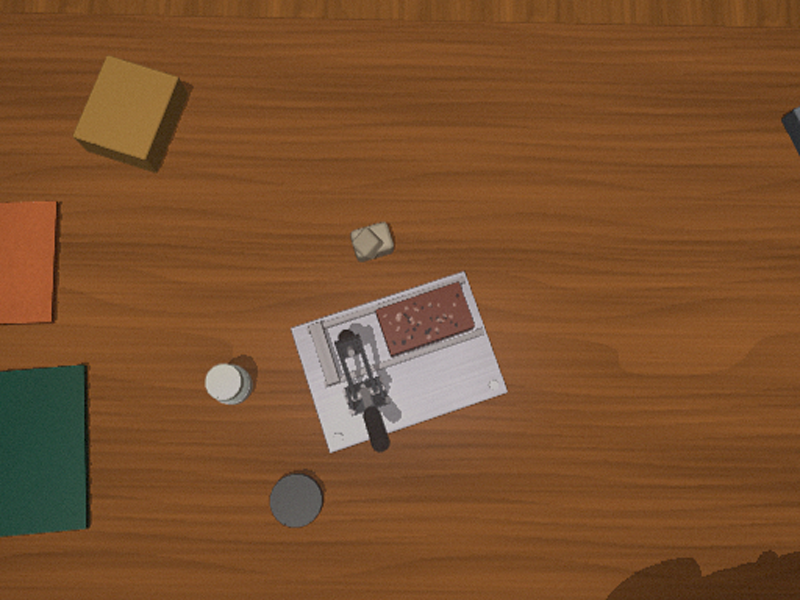

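View pics/side0.png

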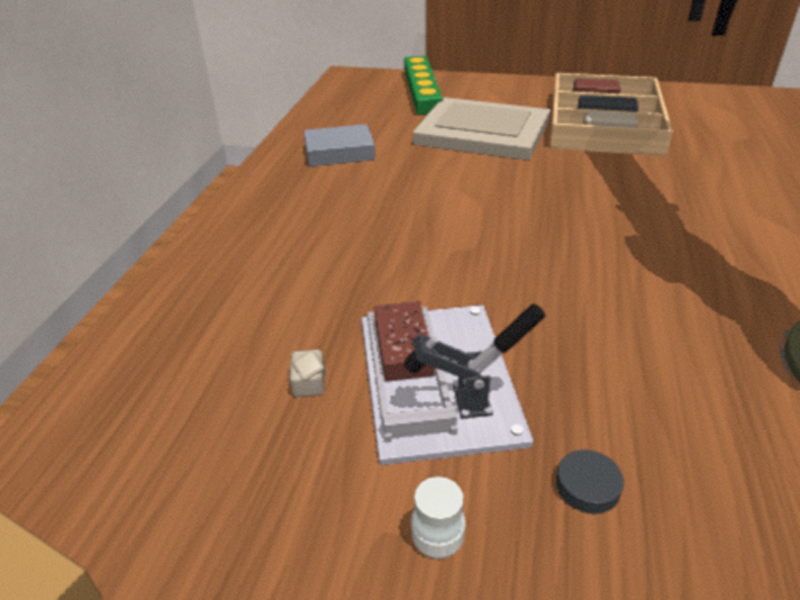

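Top view (800x600 scale): jig plate corners are at about (292,328), (464,272), (507,391) and (331,452). The slab's top face runs from (377,308) to (474,330), the stop is on the left, and the handle tip is near (380,447). The side view agrees, with plate corners at (382,461), (530,441), (484,307) and (363,313). Next I fit the jig pose.

```bash
cat >> h.py <<'E'
def J(p,j):
    c,s=np.cos(j[2]),np.sin(j[2]); p=np.atleast_2d(np.array(p,float)); return np.c_[j[0]+c*p[:,0]-s*p[:,1], j[1]+s*p[:,0]+c*p[:,1], p[:,2]]
def Ji(P,j):
    c,s=np.cos(j[2]),np.sin(j[2]); d=np.array(P[:2])-j[:2]; return np.array([c*d[0]+s*d[1],-s*d[0]+c*d[1]])
E
python3 - <<'E'
from h import *
from scipy.optimize import least_squares
C=np.array([[78,95],[78,-140],[-87,-140],[-87,95]])/1000.
uT=np.array([[292,328],[464,272],[507,391],[331,452]])*.64
uS=np.array([[382,461],[363,313],[484,307],[530,441]])*.64
ft,Kt,Vt,_=cam("top"); fs,Ks,Vs,_=cam("side")
zT=np.array([.012,.012,.012,.012]); zS=np.array([0,.012,.012,0])
r=lambda j:np.r_[(proj(J(np.c_[C,zT],j),Kt,Vt)-uT).ravel(),(proj(J(np.c_[C,zS],j),Ks,Vs)-uS).ravel()]
s=least_squares(r,[.55,-.05,.3]); j=s.x; print(j,np.degrees(j[2]),s.fun.round(1)); np.save("j.npy",j)
for u in [(377,308),(461,282),(474,330),(392,356)]: print("slab top",Ji(ray(np.array(u)*.64,.042,Kt,Vt),j).round(4))
# slab y by silhouettes overlap
for nm,cz in(("jar",.0325),("rock",.02),("disc",.01)):
    m=silhouettes("top",nm+"_center")[0]["pixels"]; rr,c=np.nonzero(m); P=ray((c.mean(),rr.mean()),cz,Kt,Vt); print(nm,P.round(3),Ji(P,j).round(3))
e=np.array([-35,30,62])/1e3; tip=e+np.array([-.0644,0,.0765])
print("tip",proj(J(tip,j),Kt,Vt)/.64,proj(J(tip,j),Ks,Vs)/.64,"hinge",proj(J(e,j),Kt,Vt)/.64,proj(J(e,j),Ks,Vs)/.64)
print(J([[.03,-.2,.02],[.03,-.065,.02],[-.13,.03,.12]],j).round(4))
E
```

```text
[0.5197238  0.12588411 0.3365046 ] 19.28029333171929 [ 0.1 -0.3  1.7 -1.   2.2  0.8  0.5  0.6 -1.3  1.8 -0.8  1.2 -0.6 -2.4
  1.5  3.2]
slab top [ 0.0627 -0.0137]
slab top [ 0.0608 -0.1232]
slab top [-0.0012 -0.1184]
slab top [ 0.0003 -0.0124]
jar [0.489 0.314 0.032] [0.033 0.188]
rock [0.674 0.143 0.02 ] [ 0.151 -0.035]
disc [0.35 0.23 0.01] [-0.126  0.154]
tip [[383.90476352 446.45069317]] [[540.12969282 307.2536994 ]] hinge [[367.4316818 393.5474739]] [[474.63311495 367.57393507]]
[[ 0.6141 -0.053   0.02  ]
 [ 0.5695  0.0744  0.02  ]
 [ 0.3871  0.1113  0.12  ]]
```

>>> play_rows --steps '[[[0.029,-0.022,0,0,0,0,0.01],[0.029,-0.022,0,0,0,0,0.01],[0.029,-0.022,0,0,0,0,0.01],[0.029,-0.022,0,0,0,0,0.01],[0.029,-0.022,0,0,0,0,0.01],[0.029,-0.022,0,0,0,0,0.01],[0.029,-0.022,0,0,0,0,0.01],[0.029,-0.022,0,0,0,0,0.01],[0.029,-0.022,0,0,0,0,0.01],[0.029,-0.022,0,0,0,0,0.01],[0.029,-0.022,0,0,0,0,0.01],[0.029,-0.022,0,0,0,0,0.01]]]'

```text
time_s: 2.25
tool_pos: [0.4362, -0.2825, 0.2229]
tool_rot: [180.0, -0.0, 14.9]
force: [0.9, 0.2, -1.3]
grip_width: 0.0109
grasp_force: 0.0
```

>>> play_rows --steps '[[[0.029,-0.022,0,0,0,0,0.01],[0.029,-0.022,0,0,0,0,0.01],[0.029,-0.022,0,0,0,0,0.01],[0.029,-0.022,0,0,0,0,0.01],[0.029,-0.022,0,0,0,0,0.01],[0.029,-0.022,0,0,0,0,0.01],[0.029,-0.022,0,0,0,0,0.01],[0.029,-0.022,0,0,0,0,0.01]]]'

```text
time_s: 3.05
tool_pos: [0.6152, -0.053, 0.2227]
tool_rot: [180.0, -0.0, 14.9]
force: [-0.1, -0.3, -0.8]
grip_width: 0.01
grasp_force: 0.0
```

>>> play_rows --steps '[[[0,0,0,0,0,-0.149,0.01],[0,0,0,0,0,-0.149,0.01],[0,0,0,0,0,-0.149,0.01],[0,0,0,0,0,-0.149,0.01],[0,0,0,0,0,-0.149,0.01],[0,0,0,0,0,-0.149,0.01],[0,0,0,0,0,-0.149,0.01],[0,0,0,0,0,-0.149,0.01],[0,0,0,0,0,-0.149,0.01],[0,0,0,0,0,-0.149,0.01],[0,0,0,0,0,-0.147,0.01],[0,0,0,0,0,0,0.01]]]'

```text
time_s: 4.25
tool_pos: [0.6145, -0.0542, 0.2225]
tool_rot: [180.0, -0.0, 108.7]
force: [-0.2, -0.1, -0.1]
grip_width: 0.0096
grasp_force: 0.0
```

```bash
python3 - <<'E'
from h import *
j=np.load("j.npy"); j[2]=.3264; np.save("j2.npy",j)
print(Ji(get_obs()["tool_pos"],j))
o=[]
for n in("wrist","top"):
    f,K,V,_=cam(n); f=cv2.resize(f[:,:,::-1],None,fx=2,fy=2) if n=="top" else f[:,:,::-1].copy(); k=2 if n=="top" else 1
    L=lambda P,col:cv2.polylines(f,[np.int32(np.round(proj(J(np.array(P)/1e3,j),K,V)*k))],True,col,1)
    L([[78,95,12],[78,-140,12],[-87,-140,12],[-87,95,12]],(0,255,0)); L([[60,-12,42],[60,-122,42],[0,-122,42],[0,-12,42]],(255,0,0)); L([[69,55,36],[-9,55,36],[-9,71,36],[69,71,36]],(0,255,255)); L([[-35,30,62],[-99.4,30,138.5]],(0,0,255))
    if n=="top": f=f[270:654,340:740]
    o.append(cv2.resize(f,(400,300) if n=="wrist" else (400,384)))
h=np.zeros((384,800,3),np.uint8); h[:300,:400]=o[0]; h[:,400:]=o[1]
cv2.imwrite("pics/c1.png",h)
E
```

```text
[ 0.03200625 -0.20091673]
```

View pics/c1.png

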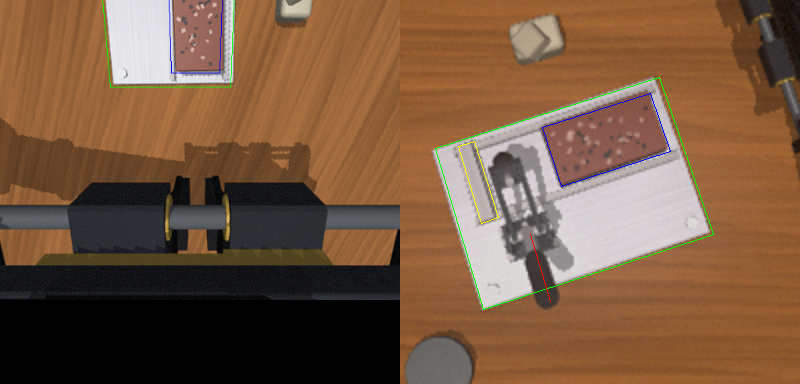

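The overlays match. In the wrist view the plate edge is at row ~85 and the slab sits inside its outline. Now I descend behind the slab.

>>> play_rows --steps '[[[0,-0.002,0.045,0,0,0,0.01],[0,0,0.045,0,0,0,0.01],[0,0,0.045,0,0,0,0.01],[0,0,0.04,0,0,0,0.01],[0,0,0.0225,0,0,0,0.01],[0.03,0,0,0,0,0,0.01],[0.02,0,0,0,0,0,0.01],[0.01,0,0,0,0,0,0.01],[0,0,0,0,0,0,0.01]]]'

```text
time_s: 5.25
tool_pos: [0.5932, 0.0038, 0.0254]
tool_rot: [180.0, 0.0, 108.8]
force: [0.4, -0.6, 0.1]
grip_width: 0.0099
grasp_force: 0.0
```

>>> play_rows --steps '[[[0.006,0,0,0,0,0,0.01],[0.006,0,0,0,0,0,0.01],[0.006,0,0,0,0,0,0.01],[0.006,0,0,0,0,0,0.01],[0.006,0,0,0,0,0,0.01],[0.006,0,0,0,0,0,0.01],[0.006,0,0,0,0,0,0.01],[0,0,0,0,0,0,0.01]]]'

```text
time_s: 6.05
tool_pos: [0.5794, 0.0438, 0.0251]
tool_rot: [180.0, -0.1, 108.8]
force: [-0.0, 0.5, 1.6]
grip_width: 0.01
grasp_force: 0.1
```

>>> play_rows --steps '[[[0.006,0,0,0,0,0,0.01],[0.006,0,0,0,0,0,0.01],[0.006,0,0,0,0,0,0.01],[0.005,0,0,0,0,0,0.01],[0.002,0,0,0,0,0,0.01],[0,0,0,0,0,0,0.01]]]'

```text
time_s: 6.65
tool_pos: [0.5715, 0.0668, 0.025]
tool_rot: [-180.0, -0.1, 108.7]
force: [0.1, -1.8, 0.9]
grip_width: 0.0098
grasp_force: 0.6
```

>>> play_rows --steps '[[[0.002,0,0,0,0,0,0.01],[0.002,0,0,0,0,0,0.01],[0,0,0,0,0,0,0.01]]]'

```text
time_s: 6.95
tool_pos: [0.5705, 0.0696, 0.025]
tool_rot: [-180.0, -0.0, 108.7]
force: [0.1, -2.1, 1.6]
grip_width: 0.0101
grasp_force: 1.4
```

>>> play_rows --steps '[[[0.001,0,0,0,0,0,0.01],[0.001,0,0,0,0,0,0.01],[0,0,0,0,0,0,0.01]]]'

```text
time_s: 7.25
tool_pos: [0.5699, 0.0715, 0.025]
tool_rot: [-180.0, -0.0, 108.7]
force: [-0.4, -3.5, 0.4]
grip_width: 0.0104
grasp_force: 1.5
```

>>> play_rows --steps '[[[0.001,0,0,0,0,0,0.01],[0.001,0,0,0,0,0,0.01],[0,0,0,0,0,0,0.01]]]'

```text
time_s: 7.55
tool_pos: [0.5691, 0.0736, 0.025]
tool_rot: [-180.0, -0.0, 108.7]
force: [0.1, -1.9, 1.6]
grip_width: 0.0102
grasp_force: 1.4
```

>>> play_rows --steps '[[[0.001,0,0,0,0,0,0.01],[0.001,0,0,0,0,0,0.01],[0,0,0,0,0,0,0.01]]]'

```text
time_s: 7.85
tool_pos: [0.5685, 0.0756, 0.025]
tool_rot: [-180.0, -0.0, 108.7]
force: [-0.0, -2.5, 1.4]
grip_width: 0.01
grasp_force: 1.3
```

>>> play_rows --steps '[[[0.001,0,0,0,0,0,0.01],[0.001,0,0,0,0,0,0.01],[0,0,0,0,0,0,0.01]]]'

```text
time_s: 8.15
tool_pos: [0.5684, 0.076, 0.025]
tool_rot: [-180.0, 0.1, 108.7]
force: [1.6, -4.6, 1.2]
grip_width: 0.0097
grasp_force: 2.6
```

>>> play_rows --steps '[[[0.001,0,0,0,0,0,0.01],[0.001,0,0,0,0,0,0.01],[0,0,0,0,0,0,0.01]]]'

```text
time_s: 8.45
tool_pos: [0.5684, 0.076, 0.0251]
tool_rot: [180.0, 0.2, 108.6]
force: [3.0, -7.4, 0.5]
grip_width: 0.0098
grasp_force: 4.1
```

>>> play_rows --steps '[[[0.001,0,0,0,0,0,0.01],[0.001,0,0,0,0,0,0.01],[0,0,0,0,0,0,0.01],[0,0,0,0,0,0,0.01]]]'

```text
time_s: 8.85
tool_pos: [0.5684, 0.0761, 0.0251]
tool_rot: [180.0, 0.3, 108.5]
force: [4.2, -11.2, 0.1]
grip_width: 0.0102
grasp_force: 5.6
```

The slab has stalled against the stop with the force rising, at the expected position. The handle's far side is near the minimum reach, so I'll straddle the handle and push it with the inner pad of the -x finger. First I back off, raise and check.

>>> play_rows --steps '[[[-0.01,0,0,0,0,0,0.01],[-0.02,0,0,0,0,0,0.01],[-0.03,0,0,0,0,0,0.01],[0,0,-0.03,0,0,0,0.01],[0,0,-0.045,0,0,0,0.01],[0,0,-0.045,0,0,0,0.01],[0,0,-0.045,0,0,0,0.01],[0,0,-0.045,0,0,0,0.06],[0,0,0,0,0,0,0.06]]]' --force 60

```text
time_s: 9.75
tool_pos: [0.5893, 0.0271, 0.2419]
tool_rot: [179.3, 0.1, 108.8]
force: [0.4, 0.1, -0.5]
grip_width: 0.0193
grasp_force: 0.0
```

```bash
python3 - <<'E'
from h import *
j=np.load("j2.npy"); t=get_obs(); print(t["tool_pos"],Ji(t["tool_pos"],j))
o=[]
for n in("side","top"):
    f,K,V,_=cam(n); f=cv2.resize(f[:,:,::-1],None,fx=4,fy=4,interpolation=cv2.INTER_CUBIC)
    L=lambda P,col,cl=True:cv2.polylines(f,[np.int32(np.round(proj(J(np.array(P)/1e3,j),K,V)*4))],cl,col,1)
    L([[60,55,42],[60,-55,42],[0,-55,42],[0,55,42]],(255,0,0)); L([[69,55,36],[-9,55,36],[-9,71,36],[69,71,36]],(0,255,255)); L([[-35,30,62],[-99.4,30,138.5]],(0,0,255))
    for a,c in((1.,(0,255,0)),(.5,(255,255,0))):
        x,z=-35+65*np.cos(a),62+65*np.sin(a); L([[-35,30,62],[x,30,z],[x+28*np.sin(a),30,z-28*np.cos(a)]],c,False)
    c=proj(J([[-.02,0,.06]],j),K,V)[0]*4; c=c.astype(int)
    o.append(cv2.resize(f[c[1]-260:c[1]+260,c[0]-260:c[0]+260],(400,400)))
cv2.imwrite("pics/c2.png",np.hstack(o))
E
```

```text
[0.5893365  0.02712269 0.2418575 ] [ 0.03427095 -0.11586737]
```

View pics/c2.png

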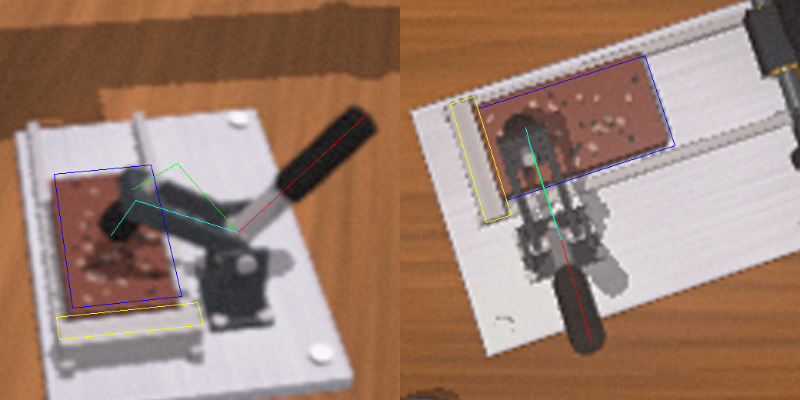

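The slab is home against the stop in both views: its end meets the yellow stop outline, with no gap. The clamp arm sits low at about 0.45 rad, so the straddle is clear.

>>> play_rows --steps '[[[0.024,-0.02,0,0,0,0,0.06],[0.024,-0.02,0,0,0,0,0.06],[0.024,-0.02,0,0,0,0,0.06],[0.024,-0.02,0,0,0,0,0.06],[0.024,-0.02,0,0,0,0,0.06],[0.025,-0.019,0,0,0,0,0.06],[0,0,0,0,0,0,0.06],[0,0,0,0,0,0,0.06]]]' --force 60

```text
time_s: 10.65
tool_pos: [0.4259, 0.1233, 0.2338]
tool_rot: [-179.9, 0.0, 108.7]
force: [0.3, -0.3, 0.5]
grip_width: 0.06
grasp_force: 0.0
```

```bash
python3 - <<'E'
from h import *
j=np.load("j2.npy"); t=get_obs(); print(t["tool_pos"],Ji(t["tool_pos"],j),t["grip_width"],t["qpos"].round(0))
f,K,V,_=cam("wrist"); f=f[:,:,::-1].copy(); g,K2,V2,_=cam("side")
T=J([[-.0994,.03,.1385],[-.035,.03,.062]],j); cv2.line(f,*[tuple(int(v) for v in p) for p in proj(T,K,V)],(0,0,255),1)
c=proj(T[:1],K2,V2)[0].astype(int); g=cv2.resize(g[:,:,::-1][c[1]-90:c[1]+90,c[0]-90:c[0]+90],(300,300))
cv2.imwrite("pics/c3.png",np.hstack([cv2.resize(f,(400,300)),g]))
E
```

```text
[0.42586447 0.12333583 0.23377981] [-0.08972088  0.02768087] 0.06003396092345361 [ 41.  -9. -54. 108.  -8.  78.   8.]
```

View pics/c3.png

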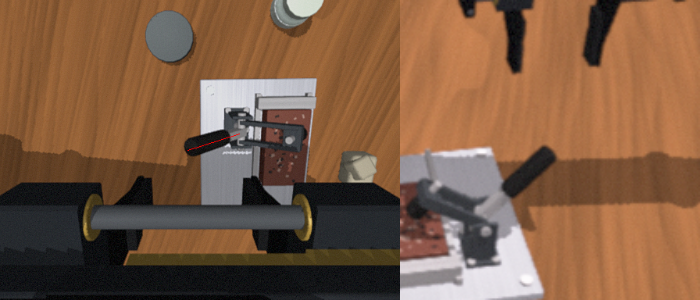

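The fingers straddle the handle tip: in the side crop they are at columns 515 and 595, with the tip at about 547. Descend.

>>> play_rows --steps '[[[0.001,0,0.03,0,0,0,0.06],[0,0,0.03,0,0,0,0.06],[0,0,0.03,0,0,0,0.06],[0,0,0.018,0,0,0,0.06],[0,0,0.01,0,0,0,0.06],[0,0,0,0,0,0,0.06]]]'

```text
time_s: 11.35
tool_pos: [0.4257, 0.124, 0.1156]
tool_rot: [-179.8, -0.2, 108.7]
force: [-1.0, -0.4, 0.6]
grip_width: 0.0604
grasp_force: 0.0
```

>>> play_rows --steps '[[[0,0.005,0,0,0,0,0.06],[0,0.005,0,0,0,0,0.06],[0,0.005,0,0,0,0,0.06],[0,0.005,0,0,0,0,0.06],[0,0,0,0,0,0,0.06]]]'

```text
time_s: 11.85
tool_pos: [0.4413, 0.129, 0.1164]
tool_rot: [-179.3, 0.0, 108.7]
force: [-11.6, -4.2, 9.3]
grip_width: 0.0603
grasp_force: 6.5
```

>>> play_rows --steps '[[[0,0.006,0,0,0,0,0.06],[0,0.006,0,0,0,0,0.06],[0,0.006,-0.001,0,0,0,0.06],[0,0.006,-0.001,0,0,0,0.06],[0,0,0,0,0,0,0.06]]]'

```text
time_s: 12.35
tool_pos: [0.4455, 0.1302, 0.1164]
tool_rot: [-176.6, 0.3, 108.7]
force: [-58.1, -20.6, 55.6]
grip_width: 0.0609
grasp_force: 32.6
```

>>> play_rows --steps '[[[0,0.006,-0.001,0,0,0,0.06],[0,0.006,-0.001,0,0,0,0.06],[0,0.006,-0.001,0,0,0,0.06],[0,0,0,0,0,0,0.06]]]'

```text
time_s: 12.75
tool_pos: [0.4842, 0.144, 0.1238]
tool_rot: [-179.8, 0.1, 108.7]
force: [-1.9, -0.3, 2.8]
grip_width: 0.0601
grasp_force: 1.7
```

The force built up to about 80 N and then released. I look before going on.

```bash
cat > look.py <<'E'
import sys
from h import *
j=np.load("j2.npy"); t=get_obs(); print(t["tool_pos"],Ji(t["tool_pos"],j),t["force"].round(1))
o=[]
for n in("side","top"):
    f,K,V,_=cam(n); c=proj(J([[-.03,.02,.08]],j),K,V)[0].astype(int)
    o.append(cv2.resize(f[:,:,::-1][c[1]-75:c[1]+75,c[0]-75:c[0]+75],(400,400),interpolation=cv2.INTER_CUBIC))
cv2.imwrite(sys.argv[1],np.hstack(o))
E
python3 look.py pics/c4.png
```

```text
[0.48419798 0.14402112 0.12381089] [-0.0278348   0.02857026] [-1.9 -0.3  2.8]
```

View pics/c4.png

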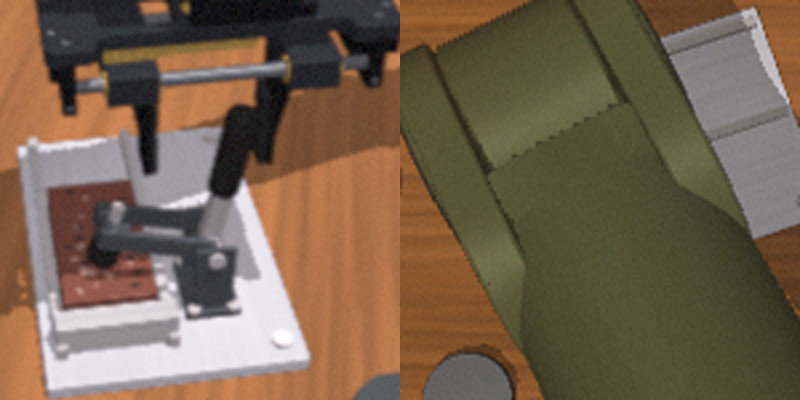

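The handle moved with the finger. It now leans only slightly back and stays between the fingers, and the slab is still home. Continue past the dead point.

>>> play_rows --steps '[[[0,0.004,0,0,0,0,0.06],[0,0.004,0,0,0,0,0.06],[0,0.004,0,0,0,0,0.06],[0,0,0,0,0,0,0.06]]]'

```text
time_s: 13.25
tool_pos: [0.4977, 0.1483, 0.122]
tool_rot: [179.9, -0.1, 108.7]
force: [0.8, 0.2, -0.5]
grip_width: 0.06
grasp_force: 0.0
```

>>> play_rows --steps '[[[0,0.004,0,0,0,0,0.06],[0,0.004,0,0,0,0,0.06],[0,0.004,0,0,0,0,0.06],[0,0,0,0,0,0,0.06],[0,0,0,0,0,0,0.06]]]'

```text
time_s: 13.75
tool_pos: [0.5079, 0.1519, 0.1219]
tool_rot: [-180.0, -0.0, 108.7]
force: [0.0, -0.3, 0.6]
grip_width: 0.0601
grasp_force: 0.0
```

```bash
python3 look.py pics/c5.png
```

```text
[0.50793006 0.15187315 0.12193885] [-0.00283807  0.02839839] [ 0.  -0.3  0.6]
```

View pics/c5.png

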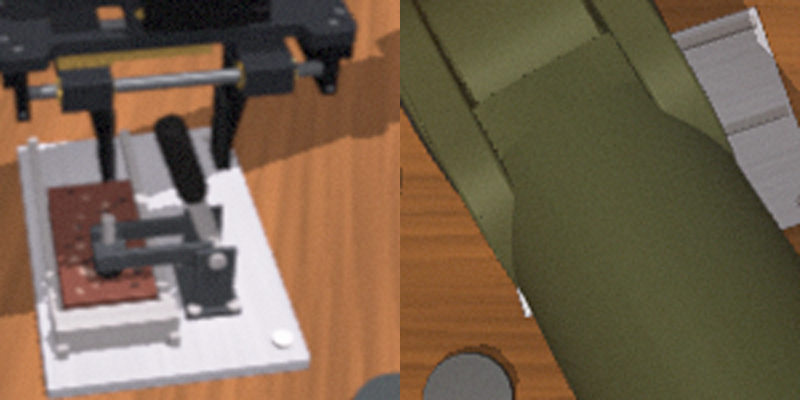

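The handle has snapped over to lock, leaning +x between the fingers and touching neither, with the arm and foot down on the slab. Raise straight up and clear.

>>> play_rows --steps '[[[0,0,-0.02,0,0,0,0.06],[0,0,-0.03,0,0,0,0.06],[0,0,-0.03,0,0,0,0.06],[0,0,-0.03,0,0,0,0.06],[-0.03,0.01,-0.01,0,0,0,0.06],[-0.045,0.015,0,0,0,0,0.06],[-0.045,0.015,0,0,0,0,0.06],[-0.045,0.015,0,0,0,0,0.06],[-0.045,0.015,0,0,0,0,0.06],[-0.045,0.01,0,0,0,0,0.06],[0,0,0,0,0,0,0.06],[0,0,0,0,0,0,0.06]]]'

```text
time_s: 15.05
tool_pos: [0.6654, -0.0656, 0.2411]
tool_rot: [-179.9, -0.1, 108.5]
force: [0.7, 0.7, 0.1]
grip_width: 0.06
grasp_force: 0.0
```

```bash
python3 look.py pics/c6.png; python3 - <<'E'
from h import *
j=np.load("j2.npy"); f,K,V,_=cam("top")
for nm,cz in(("jar",.0325),("rock",.02),("disc",.01)):
    s=silhouettes("top",nm+"_center")
    if s: rr,c=np.nonzero(s[0]["pixels"]); print(nm,ray((c.mean(),rr.mean()),cz,K,V).round(3))
E
```

```text
[ 0.66543056 -0.0656023   0.24105537] [ 0.07661656 -0.22809517] [0.7 0.7 0.1]
jar [0.488 0.313 0.032]
rock [0.673 0.143 0.02 ]
disc [0.35  0.229 0.01 ]
```

View pics/c6.png

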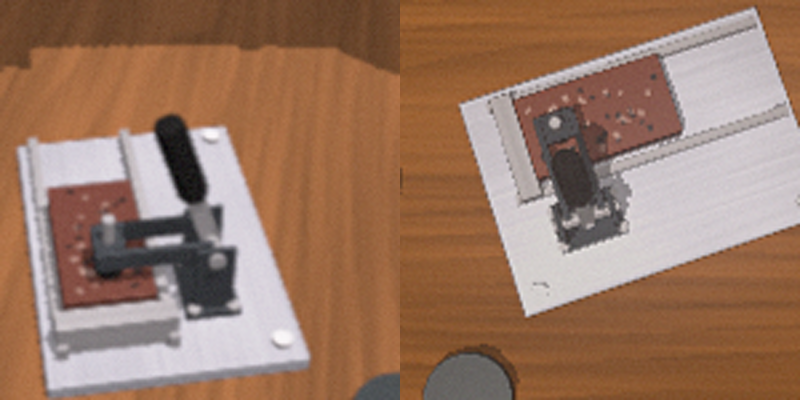

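The slab is flush with the stop, the clamp is locked with its foot on the slab, and the other samples are where they started. The arm is clear.

```bash
python3 -c "from cell import *; print(sign_off())"
```

```text
the job is handed in; nothing more can be done
None
```

The job is handed in: the slab is home against the stop, the clamp is locked with its foot on the slab, the other samples are unmoved and the arm is clear, but the wrist force spiked to at least 83 N (limit 120 N) when the finger briefly jammed on the handle.

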